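Gauge the handle-post bore and signal the verdict

ROBOT

A 6-joint arm with a two-finger parallel gripper is mounted at the origin on the work surface. World frame = base frame: x ahead of the robot, y to its left, z up, the work surface at z = 0. Lengths are in m, angles in rad, forces in N, time in s.
With the tool pointing down it reaches from about 0.325 to 0.85 m from the base axis. Payload 4.4 kg.
Tool frame: the origin (TCP) lies midway between the tips of the shut fingers; the grasp point (between the pads) lies 19 mm behind it; x points along the fingers, z is the direction in which the jaws open and shut, and the axes are right-handed (so a half turn about x gives the same grasp; the last joint's range is limited). The gripper opens to 94 mm and grips with 3 to 60 N. Pads are 16 mm wide; open, the fingers measure 119 mm over their backs; the gripper's body (75 mm by 177 mm) begins 78 mm behind the grasp point.
Start: joints at [-1.389, 0.207, 1.542, -0, 1.393, -0.15], TCP at [0.187, -0.544, 0.205] pointing down, gripper open.
Joint ranges: [-2.73, 2.73], [-0.86, 2.22], [0.23, 2.46], [-1.11, 4.25], [0.08, 2.63], [-2.82, 2.82]. Speed limits (rad/s): [2.79, 2.79, 3.14, 3.14, 3.14, 3.14].

INTERFACE

Orientations are given as a unit quaternion [x, y, z, w].
In Python, from workcell import get_state, capture, sign_off, trace, tip_of gives the robot as it stands.
- The arm moves only by the tool move_arm, never from a script. Its argument "rows" is a list that holds one entry, the list of rows, each a list of 5 numbers: the opening, from 0 (shut) to 1 (fully open), then the shift along the world's x, y, z each as a share of 30 mm, from -1 to 1, then the turn about the world's z as a share of 8 degrees, from -1 to 1. A call has exactly 5 rows; each row shifts and turns the commanded pose from where the row before left it; what a row does not reach is not made up. A row lasts 1/8 s, in which the tool goes at most 62.5 mm and 10.7 degrees, less where a joint would pass 70% of its speed; a pose out of reach is approached as far as the arm can. A call with a number of a shift or a turn outside -1 to 1 is refused whole. A call with a gripper value outside its range is refused whole. The fingers move at their own pace and stop on an object; "force" is the grip in N (left out, the last holds). Time passes only in rows, so rows that do not move let the fingers close, or fill a call up. It gives the time, the measured TCP pose, the force and the opening at its end, in the units of the state.
- get_state(): the state, without advancing time (a new reading comes with each control period).
- capture(name): name is "scene" or "top"; returns a dict with "image" (384x512x3 uint8, red, green, blue), "intrinsics" (3x3 intrinsics, pixels), "R" (3x3) and "t" (3): a world point X has camera coordinates R X + t. Camera axes: x right, y down, z forward; pixel columns grow to the right and rows downward; lengths in m; the calibration is good to about 2 mm. A picture is of the moment at which its call begins. There is no depth.
- sign_off(): hands the job in, once; it reports no verdict.
Trained networks look in a picture, given as the dict that the camera call returned (one of the last four; its "shot" number tells which), for a name from the list of things; names that differ only in an ending like _2 or _b are one class to them, and where a whole thing is asked for, a point or a joint stands for the part that bears it (a point fixed in the world has none). Each returns a list of dicts, best first, with "confidence" (0 to 1); they miss things now and then, are a little off and sometimes report something else, mostly with a low value. They report only what shows in the picture. A call takes as long as a camera call.
- trace(picture, thing): "region" (384x512 bool, what is visible of it) and "point" ([column, row] in pixels, amid what is visible of it).
- tip_of(picture, thing): "point" ([column, row] in pixels: a listed point, or the origin of a listed thing).
The state is a dict: "clock": time; "q": joint angles; "joint_vel": joint speeds; "effort": joint torques, N m; "ee_pos": TCP position; "tcp_rot": TCP orientation; "ft_force": force on the tool from outside, world axes, zero at the start; "wrist_torque": the same for the moment, N m; "grip_width": finger opening in m.
Only numpy, scipy, OpenCV 4.12 (cv2) and the standard library are available. Lean on these libraries where they do the work, as an engineer would, in place of code of your own. Each camera call takes 0.05 s, during which the arm holds its last target. There are 200 camera calls.

TASK

Take the depth gauge from its stand and gently push its rod down the hole in the chassis's metal post until it bottoms, the brass collar sliding up the rod as it lies on the post's face, and let go of it there, standing in the hole. Read the hole's depth off the collar: if it is 36 mm or more, push the signal lever all the way over away from the robot; if it is less, all the way towards the robot. Measure first, then signal, and leave the other things alone.

Things in the scene. Friction and masses are not known exactly. Their poses are not given: they have to be found in the camera images.
- gauge_head (a point): centre of the ribbed aluminium grip of the depth gauge, a cylinder 24 mm across and 34 mm tall on the upper end of the upright steel rod (10 mm across; its last 7 mm taper to 5 mm across). Z runs up along the rod. The rod's lower end lies 112 mm below this point and the grip's underside 17 mm below it. The gauge weighs 0.1 to 0.2 kg
- gauge_tip (a point): centre of the flat lower end of the gauge's rod; z up along the rod
- collar (a joint): the brass drag collar on the rod (a disc 30 mm across, 10 mm thick): its travel up the rod in m. At 0 its underside is 15 mm above the rod's lower end, so the reading (underside to rod end) is 0.015 + this value; it can go to 0.055. It starts at 0. It rubs: it needs about 2.5 N to slide along the rod and stays where it is left, even with the gauge's weight hanging on it
- collar_foot (a point): centre of the underside of the brass collar
- stand_socket (a point): centre of the mouth of the 11 mm socket (15 mm deep) in the top face of the gauge stand, a fixed grey block 80 x 80 x 25 mm. The gauge starts standing upright in it, collar on the block's top; stand and lever may be on either side of the chassis
- bore_mouth (a point): centre of the mouth of the vertical blind hole, 12 mm across, in the flat top of the square dark steel post (50 x 50 mm, top 63 mm above the table) inside the opened white chassis (170 x 240 mm, fixed; far panel 90 mm tall, 104 mm beyond the hole; a black block 53 mm tall starts 50 mm from the hole on the chassis's -y side). Axes are those of the chassis, z up. The hole's depth is unknown, 24 to 48 mm; its floor is rigid and flat
- signal (a joint): angle in rad of the signal lever: 0 all the way over towards the robot, 0.5 upright, 1 all the way over away from the robot. It starts near upright and stays where it is left; moving it takes about 1 N at the ball, stops are hard
- signal_pivot (a point): the lever's hinge, 22 mm above the table in the middle of its fixed grey housing (70 x 50 x 25 mm). Axes of the housing: the hinge lies along y, at joint value q the lever leans by q - 0.5 rad from upright towards +x (away from the robot)
- signal_tip (a point): centre of the black ball (26 mm across) at the end of the steel lever (10 mm across), 80 mm from the hinge

How it is judged:
By the outcome, as a careful person would: the job done as asked, in the order asked, and still so for the second after the job is handed in, with the robot touching nothing.
It also fails if it takes over 54 s, if anything falls off the work surface, if the arm or the gripper's body presses on something with over 40 N, if the wrist force passes 120 N, or if a joint passes its speed limit or range.

## Working session

There is one attempt and no reset: what is moved stays moved. The work goes in short steps, Python scripts to look and compute and a tool call to move; the robot and the scene stay as the last step left them, time stands still between calls to the robot, and variables do not carry over. Pictures are saved under pics/ and viewed, about 8 in all and at most 12, crops included, and the job is handed in when it is done.

Besides the shell and the picture viewer there is one more tool, called as name(argument=value, ...), one argument or row to a line, values as JSON. move_arm: Moves the arm, as the interface text tells. Its arguments: {"type":"object","properties":{"rows":{"type":"array"},"force":{"type":"number"}},"required":["rows"]}

```bash
mkdir -p pics; cat > h.py <<'E'
import numpy as np, cv2
from workcell import get_state, capture, sign_off, trace, tip_of
def ray(c,p):
    d=c["R"].T@(np.linalg.inv(c["intrinsics"])@np.array([p[0],p[1],1.0])); return -c["R"].T@c["t"], d/np.linalg.norm(d)
def tri(cs,ps):
    A=np.zeros((3,3));b=np.zeros(3);rs=[ray(c,p) for c,p in zip(cs,ps)]
    for o,d in rs:
        M=np.eye(3)-np.outer(d,d);A+=M;b+=M@o
    X=np.linalg.solve(A,b); return X,[np.linalg.norm((np.eye(3)-np.outer(d,d))@(X-o))*1000 for o,d in rs]
def onz(c,p,z):
    o,d=ray(c,p); return o+d*(z-o[2])/d[2]
def proj(c,X):
    v=c["intrinsics"]@(c["R"]@np.array(X)+c["t"]); return v[:2]/v[2]
def save(c,n): cv2.imwrite("pics/"+n+".png",cv2.cvtColor(c["image"],cv2.COLOR_RGB2BGR))
E
python3 - <<'E'
from h import *
a=capture("scene");b=capture("top");save(a,"s0");save(b,"t0")
cv2.imwrite("pics/both0.png",cv2.resize(np.hstack([cv2.imread("pics/s0.png"),cv2.imread("pics/t0.png")]),(800,300),interpolation=cv2.INTER_AREA))
for c in (a,b): print("cam",(-c["R"].T@c["t"]).round(3),c["intrinsics"][0,0])
for n in ["gauge_head","gauge_tip","collar_foot","stand_socket","bore_mouth","signal_pivot","signal_tip"]:
    r=[tip_of(c,n) for c in (a,b)]
    print(n,[[(np.round(x["point"],1).tolist(),round(x["confidence"],2)) for x in q[:2]] for q in r])
    if r[0] and r[1]:
        X,e=tri((a,b),(r[0][0]["point"],r[1][0]["point"]));print("   ",X.round(4),np.round(e,1))
s=get_state();print({k:np.round(v,3).tolist() for k,v in s.items()})
E
```

```text
cam [1.083 0.06  0.955] 448.9214582620161
cam [0.378 0.002 0.889] 402.6346450605698
gauge_head [[([136.2, 183.1], 0.71)], [([379.1, 186.1], 0.89)]]
    [ 0.5155 -0.2571  0.1141] [0.6 0.6]
gauge_tip [[([148.5, 204.7], 0.72)], []]
collar_foot [[([148.2, 207.6], 0.59), ([369.1, 203.8], 0.27)], [([100.7, 219.5], 0.73)]]
    [0.5757 0.0157 0.3969] [216.2 216.2]
stand_socket [[([146.5, 206.0], 0.7)], [([365.5, 191.7], 0.64)]]
    [ 0.5195 -0.2535  0.0233] [2.3 2.3]
bore_mouth [[([280.2, 206.5], 0.64)], [([216.2, 191.6], 0.58), ([361.0, 199.2], 0.25)]]
    [0.5198 0.0716 0.0629] [4. 4.]
signal_pivot [[([367.6, 205.3], 0.71)], [([112.4, 220.0], 0.94)]]
    [0.4704 0.2922 0.0197] [2.1 2.1]
signal_tip [[([371.4, 185.1], 0.65)], [([101.5, 217.0], 0.55)]]
    [0.468  0.2847 0.1027] [3. 3.]
{'clock': 0.8, 'q': [-1.389, 0.207, 1.541, 0.0, 1.393, -0.15], 'joint_vel': [0.0, 0.001, -0.001, 0.0, -0.001, 0.001], 'effort': [0.0, -37.084, -28.175, 0.07, 0.027, -0.0], 'ee_pos': [0.187, -0.544, 0.205], 'tcp_rot': [0.411, 0.576, -0.411, 0.576], 'ft_force': [1.039, -0.622, -0.849], 'wrist_torque': [-0.063, -0.012, 0.024], 'grip_width': 0.094}
```

View pics/both0.png

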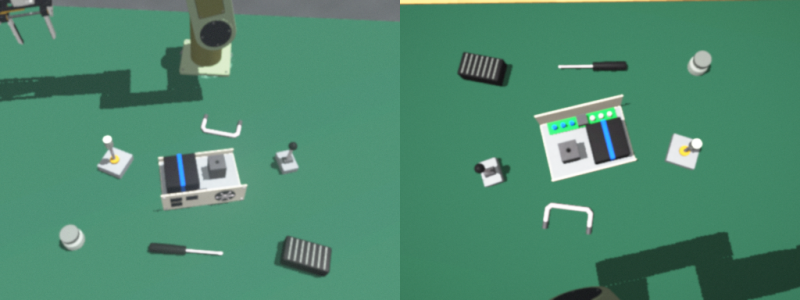

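```bash
python3 - <<'E'
from h import *
from scipy.spatial.transform import Rotation as Ro
a=capture("scene");b=capture("top")
print(Ro.from_quat(get_state()["tcp_rot"]).as_matrix().round(3))
for n,z in [("gauge_head",.122),("stand_socket",.025),("bore_mouth",.063),("signal_pivot",.022),("signal_tip",.101)]:
    for c in (a,b):
        for p in tip_of(c,n)[:1]: print(n,onz(c,p["point"],z).round(4))
def crop(c,X,h=35):
    u,v=np.round(proj(c,X)).astype(int)
    return cv2.resize(c["image"][v-h:v+h,u-h:u+h],(390,390),interpolation=cv2.INTER_CUBIC),(u-h,v-h)
o=[crop(c,X) for c in (a,b) for X in [(.52,.0716,.063)]]
print([q[1] for q in o],"scale",390/70)
cv2.imwrite("pics/c1.png",cv2.cvtColor(np.hstack([q[0] for q in o]),cv2.COLOR_RGB2BGR))
E
```

```text
[[-0.     0.945  0.326]
 [-0.     0.326 -0.945]
 [-1.    -0.     0.   ]]
gauge_head [ 0.5203 -0.2488  0.122 ]
gauge_head [ 0.5157 -0.2528  0.122 ]
stand_socket [ 0.5135 -0.2534  0.025 ]
stand_socket [ 0.5122 -0.2457  0.025 ]
bore_mouth [0.5267 0.071  0.063 ]
bore_mouth [0.5184 0.0686 0.063 ]
signal_pivot [0.466  0.2913 0.022 ]
signal_pivot [0.4685 0.2834 0.022 ]
signal_tip [0.4772 0.2844 0.101 ]
signal_tip [0.4652 0.2882 0.101 ]
[(np.int64(243), np.int64(172)), (np.int64(179), np.int64(157))] scale 5.571428571428571
```

View pics/c1.png

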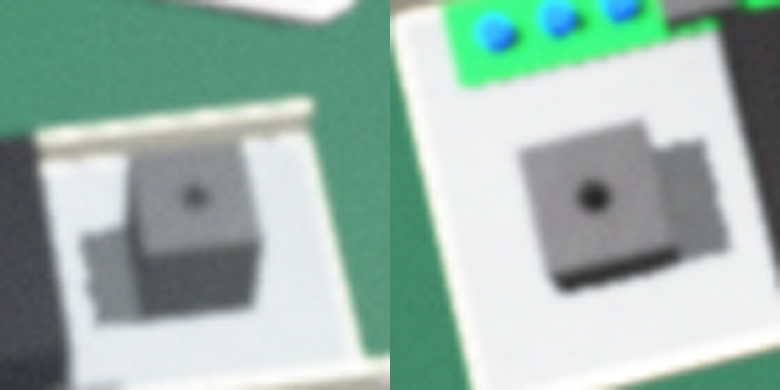

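move_arm(
  rows=[
    [[1,1,0.89,0,-0.793],[1,1,0.89,0,-0.793],[1,1,0.89,0,-0.793],[1,1,0.89,0,0],[1,1,0.89,0,0]],
  ],
)

```text
clock: 2.02
ee_pos: [0.3382, -0.4093, 0.2056]
tcp_rot: [-0.5, -0.5, 0.5, -0.5]
ft_force: [0.1, -1.0, 0.1]
grip_width: 0.0939
```

move_arm(
  rows=[
    [[1,1,0.89,0,0],[1,1,0.89,0,0],[1,1,0.89,0,0],[1,1,0.89,0,0],[1,1,0.89,0,0]],
  ],
)

```text
clock: 2.65
ee_pos: [0.4882, -0.2757, 0.2056]
tcp_rot: [-0.5, -0.5, 0.5, -0.5]
ft_force: [0.2, 0.2, 1.0]
grip_width: 0.0936
```

move_arm(
  rows=[
    [[1,0.967,0.867,0,0],[1,0,0,0,0],[1,0,0,0,0],[1,0,0,0,0],[1,0,0,0,0]],
  ],
)

```text
clock: 3.28
ee_pos: [0.5157, -0.2515, 0.2055]
tcp_rot: [-0.5, -0.499, 0.501, -0.5]
ft_force: [0.2, -0.3, 0.7]
grip_width: 0.0938
```

```bash
python3 - <<'E'
from h import *
from scipy.spatial.transform import Rotation as Ro
s=get_state();print(s["clock"],s["ee_pos"],Ro.from_quat(s["tcp_rot"]).as_matrix().round(3),s["ft_force"],s["wrist_torque"],s["q"])
a=capture("scene")
for n,z in [("gauge_head",.122),("stand_socket",.025),("collar_foot",.025)]:
    for p in tip_of(a,n)[:1]: print(n,p["point"],onz(a,p["point"],z).round(4))
X=(.516,-.251,.1); u,v=np.round(proj(a,X)).astype(int);print(u,v, proj(a,s["ee_pos"]))
cv2.imwrite("pics/c2.png",cv2.cvtColor(cv2.resize(a["image"][v-50:v+50,u-60:u+60],(720,600),interpolation=cv2.INTER_CUBIC),cv2.COLOR_RGB2BGR))
E
```

```text
3.275 [ 0.51565694 -0.25148095  0.20549681] [[-0.     1.    -0.002]
 [-0.    -0.002 -1.   ]
 [-1.    -0.     0.   ]] [ 0.21215862 -0.32406659  0.65638846] [-0.01013542  0.03589169  0.04780256] [-6.04478334e-01  2.03841787e-01  1.54469096e+00 -1.58636296e-04
  1.39303861e+00  9.68317857e-01]
gauge_head [133.6, 184.4] [ 0.5248 -0.2598  0.122 ]
stand_socket [373.3, 185.9] [0.4152 0.3064 0.025 ]
collar_foot [149.8, 209.4] [ 0.5299 -0.2404  0.025 ]
140 187 [129.690062   158.66126467]
```

View pics/c2.png

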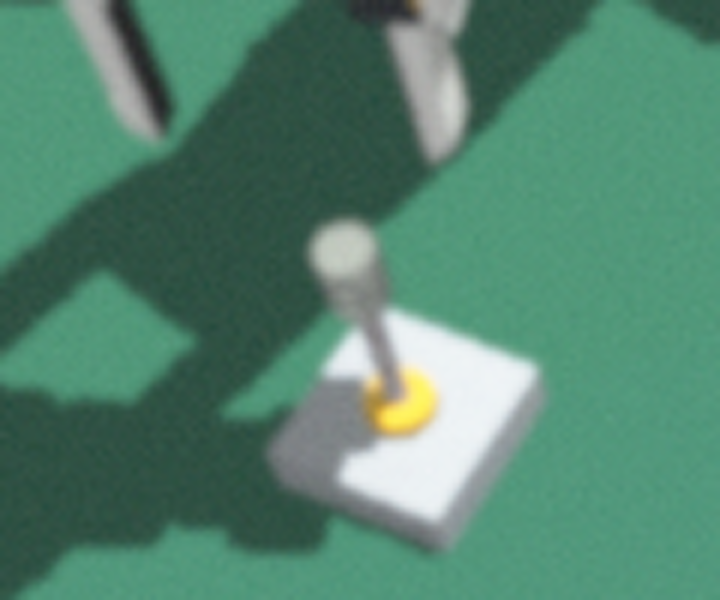

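```bash
python3 - <<'E'
from h import *
a=capture("scene");b=capture("top")
print(onz(a,(137.1,177.9),.139),onz(a,(146.6,202.8),.035))
for c,p,box in ((a,(277.8,206.8),5),(b,(215,191.8),5)):
    u,v=np.round(p).astype(int);g=c["image"].astype(float).mean(2)[v-box:v+box+1,u-box:u+box+1]
    w=np.clip(np.median(g)-12-g,0,None);yy,xx=np.mgrid[v-box:v+box+1,u-box:u+box+1]
    q=((w*xx).sum()/w.sum(),(w*yy).sum()/w.sum());print(np.round(q,2),onz(c,q,.063).round(4))
E
```

```text
[ 0.51799001 -0.24955576  0.139     ] [ 0.51781399 -0.2489247   0.035     ]
[277.6 206.9] [0.521  0.0696 0.063 ]
[215.23 191.92] [0.5194 0.0695 0.063 ]
```

move_arm(
  rows=[
    [[1,0.077,0.066,-0.85,0],[1,0,0,-0.85,0],[1,0,0,-0.85,0],[1,0,0,-0.86,0],[1,0,0,0,0]],
  ],
  force=6,
)

```text
clock: 4.2
ee_pos: [0.5168, -0.2474, 0.1008]
tcp_rot: [0.5, 0.502, -0.5, 0.498]
ft_force: [0.5, 0.8, -0.0]
grip_width: 0.0939
```

move_arm(
  rows=[
    [[0,0,0,0,0],[0,0,0,0,0],[0,0,0,0,0],[0,0,0,0,0],[0,0,0,0,0]],
  ],
  force=6,
)

```text
clock: 4.82
ee_pos: [0.5187, -0.2487, 0.1034]
tcp_rot: [0.5, 0.5, -0.5, 0.5]
ft_force: [-0.3, 0.7, 0.3]
grip_width: 0.0471
```

move_arm(
  rows=[
    [[0,0,0,0,0],[0,0,0,0,0],[0,0,0,0,0],[0,0,0,0,0],[0,0,0,0,0]],
  ],
  force=6,
)

```text
clock: 5.45
ee_pos: [0.5186, -0.2489, 0.1031]
tcp_rot: [-0.5, -0.5, 0.5, -0.5]
ft_force: [0.4, -1.8, -1.4]
grip_width: 0.0238
```

move_arm(
  rows=[
    [[0,0,0,0,0],[0,0,0,0,0],[0,0,0,0.3,0],[0,0,0,0.6,0],[0,0,0,0.6,0]],
  ],
  force=25,
)

```text
clock: 6.08
ee_pos: [0.5188, -0.248, 0.1497]
tcp_rot: [0.5, 0.5, -0.5, 0.5]
ft_force: [0.6, 0.8, -1.5]
grip_width: 0.0233
```

move_arm(
  rows=[
    [[0,0,0,0.7,0],[0,0,0,0.7,0],[0,0,0,0.4,0],[0,0,0,0,0],[0,0,0,0,0]],
  ],
)

```text
clock: 6.7
ee_pos: [0.5181, -0.2482, 0.2014]
tcp_rot: [0.5, 0.501, -0.5, 0.499]
ft_force: [0.2, -0.5, -1.6]
grip_width: 0.0232
```

```bash
python3 - <<'E'
from h import *
s=get_state();print(s["ee_pos"],s["ft_force"],s["wrist_torque"],s["grip_width"])
a=capture("scene")
for n in ["gauge_head","gauge_tip","collar_foot"]:
    for p in tip_of(a,n)[:2]: print(n,p["point"],p["confidence"])
e=s["ee_pos"]; print("expect tip/head/foot",[proj(a,e+[0,0,d]).round(1) for d in (-.093,.019,-.078)])
u,v=np.round(proj(a,e+[0,0,-.04])).astype(int);print(u-45,v-40)
cv2.imwrite("pics/c3.png",cv2.cvtColor(cv2.resize(a["image"][v-40:v+40,u-45:u+45],(675,600),interpolation=cv2.INTER_CUBIC),cv2.COLOR_RGB2BGR))
E
```

```text
[ 0.51810282 -0.24818166  0.2014    ] [ 0.22578746 -0.53515247 -1.56216429] [ 0.00463296 -0.01202184 -0.00130836] 0.023206949997625046
gauge_head [130.1, 156.5] 0.86
gauge_tip [140.0, 186.4] 0.83
collar_foot [141.3, 183.8] 0.69
expect tip/head/foot [array([140.6, 185.8]), array([129.3, 155.3]), array([139.2, 182. ])]
91 132
```

View pics/c3.png

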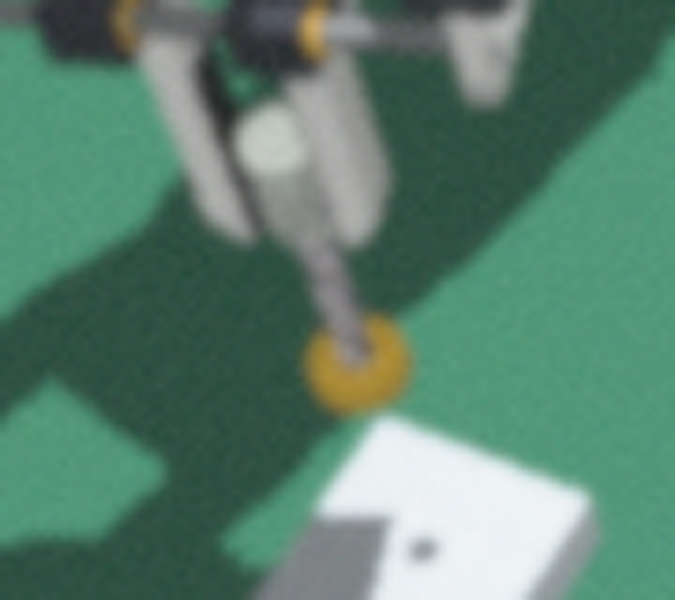

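move_arm(
  rows=[
    [[0,0.067,0.5,0,0],[0,0,0.9,0,0],[0,0,1,0,0],[0,0,1,0,0],[0,0,1,0,0]],
  ],
)

```text
clock: 7.52
ee_pos: [0.5204, -0.1146, 0.202]
tcp_rot: [0.5, 0.5, -0.5, 0.5]
ft_force: [-0.7, -1.1, -1.6]
grip_width: 0.0233
```

move_arm(
  rows=[
    [[0,0,1,0,0],[0,0,1,0,0],[0,0,1,0,0],[0,0,1,0,0],[0,0,1,0,0]],
  ],
)

```text
clock: 8.15
ee_pos: [0.5201, 0.0353, 0.2021]
tcp_rot: [0.5, 0.5, -0.5, 0.5]
ft_force: [0.7, -0.4, -0.9]
grip_width: 0.0235
```

move_arm(
  rows=[
    [[0,0,0.8,0,0],[0,0,0.39,-0.3,0],[0,0,0,-0.4,0],[0,0,0,-0.2,0],[0,0,0,0,0]],
  ],
)

```text
clock: 8.78
ee_pos: [0.5199, 0.0683, 0.1739]
tcp_rot: [-0.5, -0.5, 0.501, -0.499]
ft_force: [-0.2, -0.3, -1.5]
grip_width: 0.0233
```

```bash
python3 - <<'E'
from h import *
s=get_state();print(s["clock"],s["ee_pos"],s["ft_force"],s["wrist_torque"],s["grip_width"])
a=capture("scene");b=capture("top")
e=s["ee_pos"];print("socket",onz(a,(147.1,204.8),.025))
for c in (a,b):
  for n in ["gauge_head","gauge_tip","collar_foot","bore_mouth"]:
    for p in tip_of(c,n)[:1]: print(n,p["point"],p["confidence"])
  print("expect tip/head/foot/bore",[proj(c,e+[0,0,d]).round(1) for d in (-.093,.019,-.078)],proj(c,(.52,.0695,.063)))
u,v=np.round(proj(a,e+[0,0,-.06])).astype(int);print(u-45,v-40)
cv2.imwrite("pics/c4.png",cv2.cvtColor(cv2.resize(a["image"][v-40:v+40,u-45:u+45],(675,600),interpolation=cv2.INTER_CUBIC),cv2.COLOR_RGB2BGR))
E
```

```text
8.775 [0.51986906 0.06827079 0.17392931] [-0.16615282 -0.29109753 -1.52989051] [ 0.02929521  0.02879868 -0.03069071] 0.023277680983339318
socket [ 0.51732436 -0.24980374  0.025     ]
gauge_head [277.8, 175.3] 0.56
gauge_tip [277.0, 205.5] 0.83
collar_foot [278.6, 200.0] 0.54
bore_mouth [278.8, 206.6] 0.64
expect tip/head/foot/bore [array([277.4, 202.3]), array([279.7, 173.6]), array([277.7, 198.8])] [277.58934738 206.52186012]
gauge_head [210.7, 180.4] 0.48
gauge_tip [215.4, 192.9] 0.4
collar_foot [213.5, 189.8] 0.55
bore_mouth [219.9, 192.0] 0.73
expect tip/head/foot/bore [array([215.1, 190.2]), array([209.8, 179.3]), array([214.5, 188.9])] [215.23992264 191.65464424]
233 154
```

View pics/c4.png

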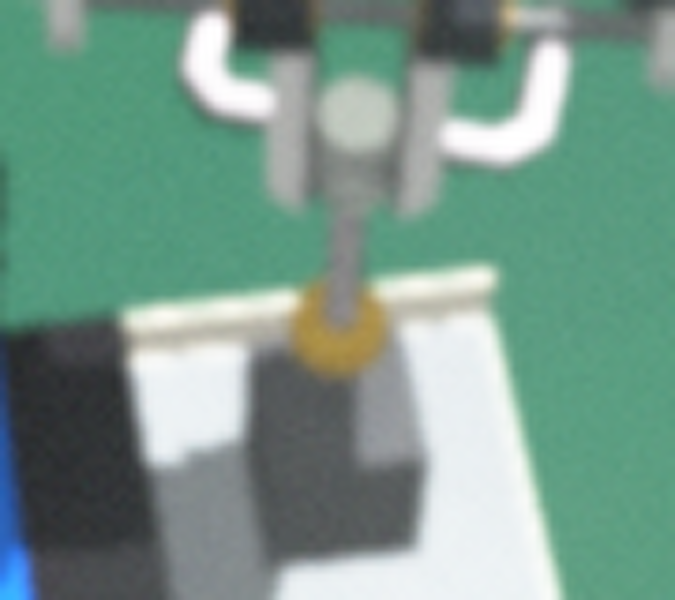

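move_arm(
  rows=[
    [[0,0.033,0.04,-0.2,0],[0,0,0,-0.2,0],[0,0,0,-0.2,0],[0,0,0,-0.1,0],[0,0,0,0,0]],
  ],
)

```text
clock: 9.9
ee_pos: [0.5213, 0.0702, 0.1537]
tcp_rot: [-0.5, -0.5, 0.5, -0.5]
ft_force: [0.0, -0.3, -1.1]
grip_width: 0.0235
```

move_arm(
  rows=[
    [[0,0,0,-0.1,0],[0,0,0,-0.1,0],[0,0,0,0,0],[0,0,0,0,0],[0,0,0,0,0]],
  ],
)

```text
clock: 10.52
ee_pos: [0.5217, 0.0702, 0.1483]
tcp_rot: [0.5, 0.5, -0.5, 0.5]
ft_force: [0.1, 0.2, -1.6]
grip_width: 0.0233
```

move_arm(
  rows=[
    [[0,0,0,-0.1,0],[0,0,0,-0.1,0],[0,0,0,0,0],[0,0,0,0,0],[0,0,0,0,0]],
  ],
)

```text
clock: 11.15
ee_pos: [0.5217, 0.0703, 0.1422]
tcp_rot: [0.5, 0.5, -0.5, 0.5]
ft_force: [1.9, 0.2, -1.2]
grip_width: 0.0238
```

move_arm(
  rows=[
    [[0,0,0,-0.1,0],[0,0,0,-0.1,0],[0,0,0,0,0],[0,0,0,0,0],[0,0,0,0,0]],
  ],
)

```text
clock: 11.78
ee_pos: [0.5217, 0.0702, 0.1361]
tcp_rot: [0.5, 0.5, -0.5, 0.5]
ft_force: [0.6, 0.1, -1.2]
grip_width: 0.0232
```

move_arm(
  rows=[
    [[0,0,0,0,0],[0,0,0,0,0],[0,0,0,0,0],[0,0,0,-0.1,0],[0,0,0,-0.1,0]],
  ],
)

```text
clock: 12.4
ee_pos: [0.5217, 0.0702, 0.1302]
tcp_rot: [0.5, 0.5, -0.5, 0.5]
ft_force: [-0.1, 0.2, 1.2]
grip_width: 0.0238
```

```bash
python3 - <<'E'
from h import *
s=get_state();print(s["clock"],s["ee_pos"],s["ft_force"],s["wrist_torque"],s["grip_width"])
a=capture("scene")
s=get_state();e=s["ee_pos"];print(s["clock"],e,s["ft_force"])
u,v=np.round(proj(a,e+[0,0,-.04])).astype(int);print(u-45,v-40)
cv2.imwrite("pics/c5.png",cv2.cvtColor(cv2.resize(a["image"][v-40:v+40,u-45:u+45],(675,600),interpolation=cv2.INTER_CUBIC),cv2.COLOR_RGB2BGR))
E
```

```text
12.4 [0.52171715 0.07022163 0.13015683] [-0.05278147  0.22441139  1.1944359 ] [-0.06846864 -0.03523812  0.0035722 ] 0.023829804760334604
12.45 [0.52152056 0.07021126 0.12967946] [ 0.61115219 -0.51724239  0.4857459 ]
233 161
```

View pics/c5.png

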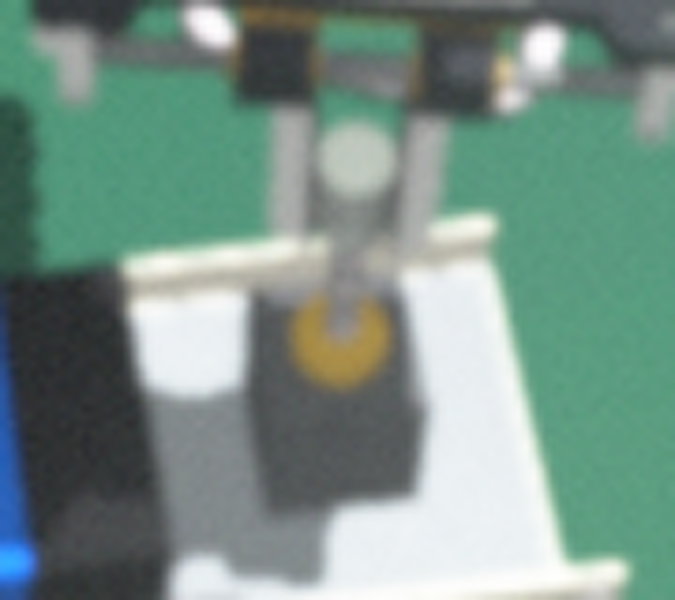

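Rod is in the bore and the collar lies on the post's face (crop ~(340,340)). Sliding force is about 2.5 N. I continue slowly.

move_arm(
  rows=[
    [[0,0,0,-0.05,0],[0,0,0,-0.05,0],[0,0,0,-0.05,0],[0,0,0,-0.05,0],[0,0,0,-0.05,0]],
  ],
)

```text
clock: 13.08
ee_pos: [0.5238, 0.0699, 0.1264]
tcp_rot: [0.501, 0.499, -0.499, 0.501]
ft_force: [-3.0, -0.7, 18.9]
grip_width: 0.0232
```

move_arm(
  rows=[
    [[0,0,0,0,0],[0,0,0,0,0],[0,0,0,0,0],[0,0,0,0,0],[0,0,0,0,0]],
  ],
)

```text
clock: 13.7
ee_pos: [0.5238, 0.0699, 0.1264]
tcp_rot: [0.501, 0.499, -0.499, 0.501]
ft_force: [-2.6, -0.7, 14.7]
grip_width: 0.0236
```

move_arm(
  rows=[
    [[0,0,0,0.15,0],[0,0,0,0.1,0],[0,0,0,0,0],[0,0,0,0,0],[0,0,0,0,0]],
  ],
)

```text
clock: 14.32
ee_pos: [0.5216, 0.07, 0.1299]
tcp_rot: [-0.5, -0.5, 0.5, -0.5]
ft_force: [1.0, -1.2, -3.1]
grip_width: 0.0238
```

move_arm(
  rows=[
    [[0,0.03,0,0,0],[0,0,0,-0.07,0],[0,0,0,-0.07,0],[0,0,0,-0.05,0],[0,0,0,0,0]],
  ],
)

```text
clock: 14.95
ee_pos: [0.5233, 0.0703, 0.1266]
tcp_rot: [0.5, 0.5, -0.5, 0.5]
ft_force: [-1.2, -1.3, 9.2]
grip_width: 0.0236
```

move_arm(
  rows=[
    [[0,-0.015,0,0.07,0],[0,0,0,0,0],[0.6,0,0,0,0],[0.6,0,0,0,0],[0.6,0,0,0,0]],
  ],
)

```text
clock: 15.58
ee_pos: [0.5216, 0.0705, 0.1261]
tcp_rot: [0.5, 0.5, -0.5, 0.5]
ft_force: [-0.0, 0.7, -0.1]
grip_width: 0.0503
```

move_arm(
  rows=[
    [[0.7,0,0,0,0],[0.7,0,0,0.5,0],[0.7,0,0,1,0],[0.7,0,0,1,0],[0.7,0,0,1,0]],
  ],
)

```text
clock: 16.2
ee_pos: [0.5223, 0.0703, 0.2338]
tcp_rot: [0.5, 0.5, -0.5, 0.5]
ft_force: [0.7, 0.6, -0.0]
grip_width: 0.0661
```

move_arm(
  rows=[
    [[0.7,0,1,0.5,0],[0,-1,1,0,0],[0,-1,1,0,0],[0,-1,1,0,0],[0,-1,1,0,0]],
  ],
)

```text
clock: 16.82
ee_pos: [0.4013, 0.2212, 0.2479]
tcp_rot: [0.501, 0.5, -0.499, 0.5]
ft_force: [-0.1, -0.8, -0.8]
grip_width: 0.0292
```

```bash
python3 - <<'E'
from h import *
s=get_state();print(s["clock"],s["ee_pos"],s["ft_force"],s["grip_width"])
a=capture("scene");b=capture("top")
B=np.array([.521,.0702,0])
P={}
for c,k in ((a,"s"),(b,"t")):
  for n in ["gauge_head","gauge_tip","collar_foot","signal_pivot","signal_tip"]:
    for p in tip_of(c,n)[:1]: print(n,p["point"],round(p["confidence"],2)); P[k,n]=p["point"]
for n in ["gauge_head","signal_pivot","signal_tip"]:
  if ("s",n) in P and ("t",n) in P: print(n,tri((a,b),(P["s",n],P["t",n])))
for d in (.024,.03,.036,.042):
  print(d,[np.round(proj(c,B+[0,0,.063-d+.112+.017]),1) for c in (a,b)])
print("collar top",[np.round(proj(c,B+[0,0,.073]),1) for c in (a,b)])
def cr(c,X,h):
  u,v=np.round(proj(c,X)).astype(int);print(u-h,v-h);return cv2.resize(c["image"][v-h:v+h,u-h:u+h],(400,400),interpolation=cv2.INTER_CUBIC)
cv2.imwrite("pics/c6.png",cv2.cvtColor(np.vstack([np.hstack([cr(c,B+[0,0,.1],25) for c in (a,b)]),np.hstack([cr(c,(.468,.287,.06),40) for c in (a,b)])])[::1,:],cv2.COLOR_RGB2BGR)[:, :])
i=cv2.imread("pics/c6.png");cv2.imwrite("pics/c6.png",cv2.resize(i,(600,600)))
E
```

```text
16.825 [0.40133791 0.22122016 0.24789391] [-0.12940857 -0.82538678 -0.82353702] 0.029201049781728855
gauge_head [278.8, 210.6] 0.61
gauge_tip [274.4, 213.0] 0.75
collar_foot [278.8, 210.1] 0.46
signal_pivot [368.6, 204.9] 0.78
signal_tip [373.3, 188.1] 0.63
gauge_head [215.5, 184.9] 0.72
collar_foot [213.8, 191.9] 0.4
signal_pivot [115.2, 222.9] 0.66
signal_tip [100.8, 215.1] 0.76
gauge_head (array([0.53344223, 0.07071191, 0.06657056]), [np.float64(2.146401419808739), np.float64(2.146401419808726)])
signal_pivot (array([0.46456604, 0.2928999 , 0.0111259 ]), [np.float64(1.7549272861018723), np.float64(1.7549272861018348)])
signal_tip (array([0.47235493, 0.28913281, 0.09702359]), [np.float64(2.1769946126632194), np.float64(2.176994612663239)])
0.024 [array([280. , 180.9]), array([210.1, 181.4])]
0.03 [array([279.9, 182.6]), array([210.4, 182.1])]
0.036 [array([279.8, 184.1]), array([210.7, 182.7])]
0.042 [array([279.6, 185.7]), array([211. , 183.3])]
collar top [array([278.1, 204.6]), array([214.5, 190.4])]
254 173
188 163
330 155
69 179
```

View pics/c6.png

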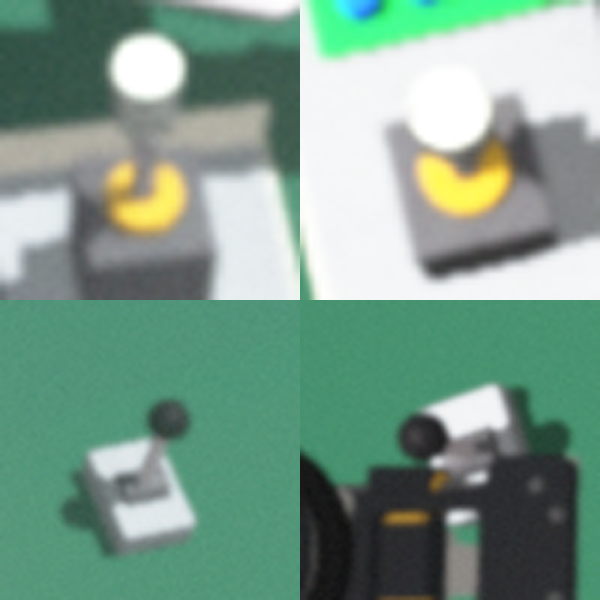

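```bash
python3 - <<'E'
from h import *
a=capture("scene");b=capture("top")
print(tri((a,b),((374.7,186.1),(101.4,215.1))),onz(a,(374.7,186.1),.102),onz(b,(101.4,215.1),.102))
# housing top corners in scene crop (6 px approx)
cs=[onz(a,(330+x/3.75-.4,155+y/3.75-.4),.025)[:2] for x,y in ((88,-300+752),(163,-300+738),(195,-300+822),(122,-300+840))]
cs=np.array(cs);print(cs.round(4),cs.mean(0)); r=cv2.minAreaRect((cs*1e4).astype(np.float32));print(r)
E
```

```text
(array([0.47145189, 0.28855872, 0.10280786]), [np.float64(0.3761059488085497), np.float64(0.3761059488083802)]) [0.47074366 0.28916153 0.102     ] [0.47157355 0.2884546  0.102     ]
[[0.6617 0.246 ]
 [0.649  0.2907]
 [0.7001 0.3056]
 [0.7146 0.2632]] [0.68135475 0.27640211]
((6809.5859375, 2766.960205078125), (555.832763671875, 463.9981689453125), 18.01870346069336)
```

move_arm(
  rows=[
    [[0,0.875,0.66,0,0.55],[0,0.875,0.66,0,0.55],[0,0.875,0.66,0,0.55],[0,0.875,0.66,0,0.55],[0,0,0,-0.5,0]],
  ],
)

```text
clock: 18.15
ee_pos: [0.5091, 0.3004, 0.2318]
tcp_rot: [0.419, 0.57, -0.417, 0.571]
ft_force: [-0.1, -0.8, -0.1]
grip_width: 0.0005
```

move_arm(
  rows=[
    [[0,0,0,-1,0],[0,0,0,-1,0],[0,0,0,-0.4,0],[0,0,0,0,0],[0,0,0,0,0]],
  ],
)

```text
clock: 18.77
ee_pos: [0.5078, 0.2996, 0.161]
tcp_rot: [0.419, 0.57, -0.417, 0.571]
ft_force: [0.2, -0.6, 0.9]
grip_width: 0.0007
```

```bash
python3 - <<'E'
from h import *
s=get_state();e=s["ee_pos"];print(s["clock"],e,s["ft_force"],s["grip_width"])
a=capture("scene");u,v=np.round(proj(a,(.48,.29,.1))).astype(int)
cv2.imwrite("pics/c7.png",cv2.cvtColor(cv2.resize(a["image"][v-45:v+45,u-45:u+45],(500,500),interpolation=cv2.INTER_CUBIC),cv2.COLOR_RGB2BGR))
E
```

```text
18.775 [0.50779768 0.29964425 0.16095839] [ 0.15481822 -0.64387567  0.91009927] 0.0007372417733481365
```

View pics/c7.png

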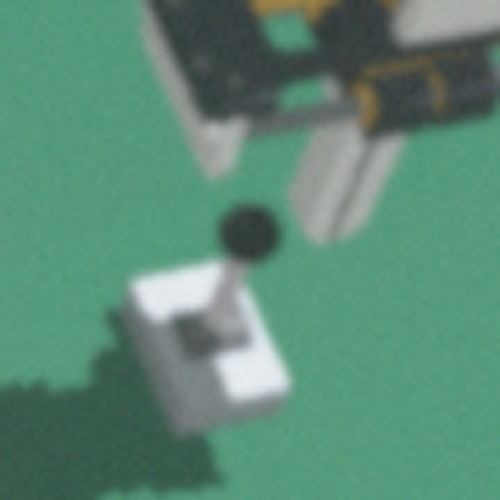

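move_arm(
  rows=[
    [[0,0,0,-0.8,0],[0,0,0,-0.8,0],[0,0,0,-0.8,0],[0,0,0,-0.1,0],[0,0,0,0,0]],
  ],
)

```text
clock: 19.45
ee_pos: [0.5079, 0.2998, 0.0858]
tcp_rot: [0.418, 0.57, -0.417, 0.571]
ft_force: [-0.5, -0.3, 0.1]
grip_width: 0.0004
```

move_arm(
  rows=[
    [[0,-0.3,-0.095,0,0],[0,-0.3,-0.095,0,0],[0,-0.3,-0.095,0,0],[0,-0.3,-0.095,0,0],[0,-0.3,-0.095,0,0]],
  ],
)

```text
clock: 20.08
ee_pos: [0.4613, 0.2849, 0.0844]
tcp_rot: [0.418, 0.571, -0.418, 0.571]
ft_force: [0.5, 0.7, -1.1]
grip_width: 0.0001
```

move_arm(
  rows=[
    [[0,-0.1,-0.03,0,0],[0,-0.1,-0.03,0,0],[0,-0.08,-0.025,0,0],[0,0,0,0,0],[0,0,0,0,0]],
  ],
)

```text
clock: 20.7
ee_pos: [0.4561, 0.2834, 0.085]
tcp_rot: [0.419, 0.569, -0.416, 0.572]
ft_force: [6.1, 2.1, -3.7]
grip_width: 0.0003
```

```bash
python3 - <<'E'
from h import *
s=get_state();e=s["ee_pos"];print(s["clock"],e,s["ft_force"],s["grip_width"])
a=capture("scene");u,v=np.round(proj(a,(.46,.29,.08))).astype(int)
cv2.imwrite("pics/c8.png",cv2.cvtColor(cv2.resize(a["image"][v-45:v+45,u-45:u+45],(500,500),interpolation=cv2.INTER_CUBIC),cv2.COLOR_RGB2BGR))
E
```

```text
20.7 [0.4560679  0.28335361 0.08497847] [ 6.05164838  2.13262551 -3.72796106] 0.00028319905051552865
```

View pics/c8.png

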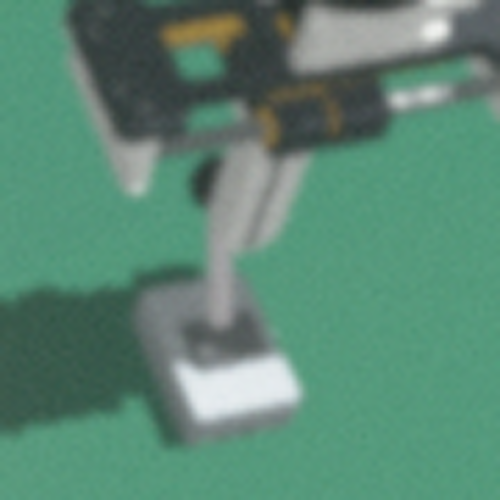

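move_arm(
  rows=[
    [[0,-0.05,-0.016,0,0],[0,-0.05,-0.016,0,0],[0,0,0,0,0],[0,0,0,0,0],[0,0,0,0,0]],
  ],
)

```text
clock: 21.38
ee_pos: [0.4558, 0.2832, 0.0853]
tcp_rot: [0.421, 0.568, -0.414, 0.573]
ft_force: [11.3, 3.8, -7.6]
grip_width: 0.0004
```

Hard stop confirmed. Back off, lift clear, check.

move_arm(
  rows=[
    [[0,0.5,0.16,0,0],[0,0.8,0.25,0,0],[0,0.3,0.1,0.3,0],[0,0,0,1,0],[0,0,0,1,0]],
  ],
)

```text
clock: 22.0
ee_pos: [0.4978, 0.2968, 0.1543]
tcp_rot: [0.417, 0.571, -0.418, 0.57]
ft_force: [-0.3, 0.7, 0.1]
grip_width: 0.0
```

move_arm(
  rows=[
    [[0,0,0,1,0],[0,0,0.5,1,0],[0,0,1,0,0],[0,0,1,0,0],[0,0,1,0,0]],
  ],
)

```text
clock: 22.62
ee_pos: [0.498, 0.4027, 0.2142]
tcp_rot: [0.418, 0.571, -0.418, 0.57]
ft_force: [-0.8, -0.1, -0.1]
grip_width: 0.0003
```

move_arm(
  rows=[
    [[0,0,1,0,0],[0,0,1,0,0],[0,0,0,0,0],[0,0,0,0,0],[0,0,0,0,0]],
  ],
)

```text
clock: 23.25
ee_pos: [0.4988, 0.4608, 0.2138]
tcp_rot: [0.418, 0.57, -0.418, 0.57]
ft_force: [0.6, -0.2, 0.4]
grip_width: 0.0004
```

```bash
python3 - <<'E'
from h import *
s=get_state();e=s["ee_pos"];print(s["clock"],e,s["ft_force"],s["grip_width"])
a=capture("scene");b=capture("top")
r=[tip_of(c,"signal_tip") for c in (a,b)]
if all(r): print("ball",tri((a,b),[x[0]["point"] for x in r]))
def cr(c,X,h):
  u,v=np.round(proj(c,X)).astype(int);print(u-h,v-h);return cv2.resize(c["image"][v-h:v+h,u-h:u+h],(300,300),interpolation=cv2.INTER_CUBIC)
cv2.imwrite("pics/c9.png",cv2.cvtColor(np.vstack([np.hstack([cr(c,(.521,.0702,.1),25) for c in (a,b)]),np.hstack([cr(c,(.455,.287,.06),40) for c in (a,b)])]),cv2.COLOR_RGB2BGR))
E
```

```text
23.25 [0.49876158 0.46084025 0.21376195] [ 0.55436548 -0.19731227  0.39373744] 0.00042737971141870517
ball (array([0.43358898, 0.27074919, 0.09695121]), [np.float64(2.059577323586088), np.float64(2.0595773235861667)])
254 173
188 163
329 151
69 185
```

View pics/c9.png

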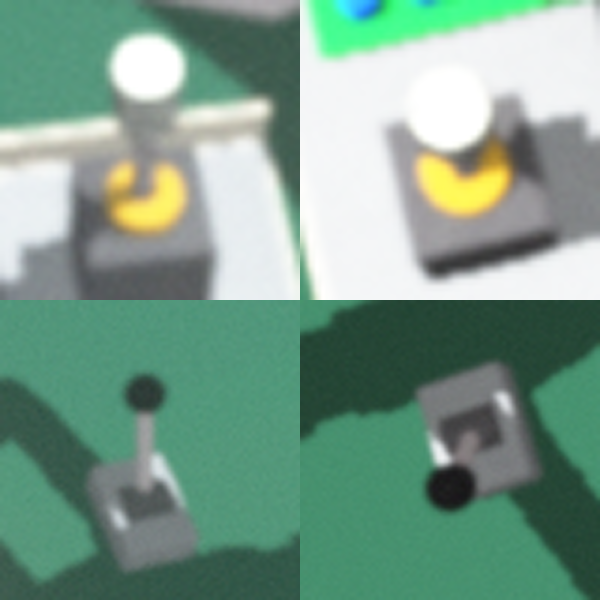

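The lever leans fully towards the robot (its ball moved about 40 mm), and the gauge stands unchanged with its collar on the post. The arm is clear of everything.

```bash
python3 -c "
from workcell import *
print(sign_off())"
```

```text
the job is handed in; nothing more can be done
None
```

I measured the hole at about 30 mm, which is under 36 mm, so I pushed the signal lever all the way towards the robot. The job is handed in, at about 23 s of the allowed 54 s.

- **Measurement:** I pushed the gauge rod into the post until it stopped. It stopped at the same height on a second push, with up to about 19 N at the wrist. The arm's height put the depth at about 29.5 mm, and the collar in the picture put it at about 31 mm. I then let go, and the gauge stood upright.
- **Signal:** The lever reached its hard stop: the force rose to about 14 N with no further movement. The ball ended about 40 mm nearer the robot than where it started; I expected about 38 mm.
- **Last check:** The gauge was unchanged, standing in the hole with its collar on the post's face. The lever was fully over, and the arm was clear with no contact force.
- **Disagreement:** After release, the network's gauge-head and rod-tip points in the scene picture were off (it reported the head down at the collar). I took the collar reading from positions I read off the picture instead.

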